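Find the coarse sharpening stone by feel

ROBOT

A 6-joint arm with a two-finger parallel gripper is mounted at the origin on the work surface. World frame = base frame: x ahead of the robot, y to its left, z up, the work surface at z = 0. Lengths are in m, angles in rad, forces in N, time in s.
With the tool pointing down it reaches from about 0.275 to 0.825 m from the base axis. Payload 5.2 kg.
Tool frame: the origin (TCP) lies at the very end of the fingers, on their centre line; the grasp point (between the pads) lies 19 mm behind it; z points along the fingers, x is the direction in which the jaws open and shut, and the axes are right-handed (so a half turn about z gives the same grasp; the last joint's range is limited). The gripper opens to 93 mm and grips with 3 to 60 N. Pads are 15 mm wide; open, the fingers measure 128 mm over their backs; the gripper's body (75 mm by 188 mm) begins 65 mm behind the grasp point.
Start: joints at [-1.33, 0.259, 1.535, -0, 1.348, -0.203], TCP at [0.236, -0.497, 0.219] pointing down, gripper open.
Joint ranges: [-3.14, 3.14], [-0.91, 2.08], [0.19, 2.58], [-1.22, 4.36], [0.22, 2.71], [-3.12, 3.12]. Speed limits (rad/s): [2.57, 2.57, 3.14, 3.14, 3.14, 3.14].

INTERFACE

Orientations are given as a unit quaternion [w, x, y, z].
In Python, from cell import bot gives the robot as it stands.
- The arm moves only by the shell command python3 -m jog 'ROWS'. ROWS is JSON, a list that holds one entry, the list of rows, each a list of 7 numbers: the shift along the tool's x, y, z in m, then the turn, a rotation vector about the tool's x, y, z in rad, then the finger opening in m, from 0 to 0.093. A call has 1 to 10 rows; each row is the pose to reach, as a shift and turn from the pose commanded when the call began, along the tool's axes at that moment; what a row does not reach only later rows make up. A row lasts 1/10 s, in which the tool goes at most 50 mm and 8.59 degrees, less where a joint would pass 70% of its speed; a pose out of reach is approached as far as the arm can. A call with a gripper value outside its range is refused whole. The fingers move at their own pace and stop on an object; the grip force is fixed at half the most. Time passes only in rows, so rows that repeat a pose let the fingers close. It gives the time, the measured TCP pose, the force and the opening at its end, in the units of the state.
- bot.observe(): the state, without advancing time (a new reading comes with each control period).
- bot.get_image(name): name is "scene" or "side" or "wrist"; returns a dict with "image" (480x640x3 uint8, red, green, blue), "intrinsics" (3x3 intrinsics, pixels), "origin" and "orientation" of the camera in the world; the wrist camera has in their place "tool_from_camera" (4x4, takes a point from camera to tool coordinates, whose origin is the TCP and whose axes are the tool frame's). Camera axes: x right, y down, z forward; pixel columns grow to the right and rows downward; lengths in m; the calibration is good to about 2 mm. The wrist camera is an equidistant fisheye: a pixel r from the principal point sees the ray r / f radians off the axis. A picture is of the moment at which its call begins: read the wrist's pose just before it. There is no depth.
- bot.close_job(): hands the job in, once; it reports no verdict.
Trained networks look in the newest picture that a camera, given by its name, has taken for a name from the list of things; names that differ only in an ending like _2 or _b are one class to them, and where a whole thing is asked for, a point or a joint stands for the part that bears it (a point fixed in the world has none). Each returns a list of dicts, best first, with "score" (0 to 1); they miss things now and then, are a little off and sometimes report something else, mostly with a low value. They report only what shows in the picture. A call takes as long as a camera call.
- bot.search_frame(camera, thing): "box" ([left, top, width, height] in pixels, round what is visible of it).
- bot.masks_of(camera, thing): "pixels" (480x640 bool, what is visible of it) and "box" ([left, top, width, height] in pixels, round what is visible of it).
- bot.spot_point(camera, thing): "xy" ([column, row] in pixels: a listed point, or the origin of a listed thing).
The state is a dict: "clock": time; "q": joint angles; "joint_vel": joint speeds; "tau": joint torques, N m; "tool_pos": TCP position; "orientation": TCP orientation; "contact_force": force on the tool from outside, world axes, zero at the start; "moment": the same for the moment, N m; "gripper_width": finger opening in m.
Only numpy, scipy, OpenCV 4.12 (cv2) and the standard library are available. Lean on these libraries where they do the work, as an engineer would, in place of code of your own. Each camera call takes 0.05 s, during which the arm holds its last target.

TASK

The three sharpening stones look alike, but one has a coarse grit underneath and two are fine: you can feel which by how hard each drags when slid along the counter. Set the coarse one flat on the sloping stand, near the middle, where its grit will hold it, and put the two fine ones flat inside the round-backed bay. Let no stone slip down the slope, let go of them all at the end, and leave the other things on the counter where they are.

Things in the scene. Friction and masses are not known exactly. Their poses are not given: they have to be found in the camera images.
- stone_a: one of 3 identical-looking sharpening stones (the name tells nothing): pale slab 70 x 46 x 10 mm, grit face down, under a black holder 64 (own x) x 36 (own y), 10 to 42 mm high. 0.26 to 0.44 kg. Sliding drag / total downward force (weight + your push) on the counter: about 0.12 if fine, 0.7 if coarse (+-15 %). Origin: centre of underside, z up; own x starts roughly along world y
- stone_b: one of 3 identical-looking sharpening stones (the name tells nothing): pale slab 70 x 46 x 10 mm, grit face down, under a black holder 64 (own x) x 36 (own y), 10 to 42 mm high. 0.26 to 0.44 kg. Sliding drag / total downward force (weight + your push) on the counter: about 0.12 if fine, 0.7 if coarse (+-15 %). Origin: centre of underside, z up; own x starts roughly along world y
- stone_c: one of 3 identical-looking sharpening stones (the name tells nothing): pale slab 70 x 46 x 10 mm, grit face down, under a black holder 64 (own x) x 36 (own y), 10 to 42 mm high. 0.26 to 0.44 kg. Sliding drag / total downward force (weight + your push) on the counter: about 0.12 if fine, 0.7 if coarse (+-15 %). Origin: centre of underside, z up; own x starts roughly along world y
- bay: round-backed bay: fixed low fence of dark steel bars 12 mm high, 6 thick, on the bare counter, open towards the robot (own -x). Inside 170 mm wide (own y -85 to +85 mm); straight legs from the mouth at own x = -70 mm to x = 0, then a half-round back of inner radius 85 mm about the origin. Origin on the counter; its yaw varies a little
- stand: fixed sloping wooden stand: a flat light-wood board 180 mm wide (own y), 135 mm deep (own x -67 to +67), sloping 0.314 rad (18 degrees) down towards the robot (own -x): top face 12 mm high at the front edge, 34 at the middle, 56 at the back, no stop. Origin on the counter under the middle of the board, z up; its yaw varies a little
- stand_top (a point): the middle of the stand's sloping top face
- spice_tin: bystander: dark steel tin 52 mm across, 75 mm high, stands between bay and stand; origin: centre of its underside
- ramekin: bystander: white ceramic bowl 68 mm across, 40 mm high, to the left of the stones; origin: centre of its underside
- pastry_cutter: bystander: dark steel cylinder 42 mm across, 45 mm high, to the right of the stones; origin: centre of its underside
- paper_cup: bystander: brown paper cup with a white lid, 88 mm across, 116 mm high, at the left; origin: centre of its underside

How it is judged:
At the end, for the whole second after the job is handed in: One stone lies flat on the slope of the stand and stays there (centre within 45 mm of the middle down the slope, 55 mm up it, 80 mm sideways); the other two lie flat on the counter in the bay (centre at most 45 mm towards the mouth from its origin, within 75 mm of its centre line). All at rest (((x of stone_a in the frame of stand between -0.045 and 0.055 m and y of stone_a in the frame of stand between -0.08 and 0.08 m and height (world z) of stone_a above 0.014 m and angle between stone_a's own z axis and vertical between 0.22 and 0.41 rad and linear speed of each of stone_a, stone_b, stone_c below 0.02 m/s and x of stone_b in the frame of bay between -0.045 and 0.085 m and y of stone_b in the frame of bay between -0.075 and 0.075 m and height (world z) of each of stone_b, stone_c below 0.006 m and angle between each of stone_b, stone_c's own z axis and vertical below 0.12 rad and x of stone_c in the frame of bay between -0.045 and 0.085 m and y of stone_c in the frame of bay between -0.075 and 0.075 m) or (x of stone_b in the frame of stand between -0.045 and 0.055 m and y of stone_b in the frame of stand between -0.08 and 0.08 m and height (world z) of stone_b above 0.014 m and angle between stone_b's own z axis and vertical between 0.22 and 0.41 rad and linear speed of each of stone_b, stone_a, stone_c below 0.02 m/s and x of stone_a in the frame of bay between -0.045 and 0.085 m and y of stone_a in the frame of bay between -0.075 and 0.075 m and height (world z) of each of stone_a, stone_c below 0.006 m and angle between each of stone_a, stone_c's own z axis and vertical below 0.12 rad and x of stone_c in the frame of bay between -0.045 and 0.085 m and y of stone_c in the frame of bay between -0.075 and 0.075 m) or (x of stone_c in the frame of stand between -0.045 and 0.055 m and y of stone_c in the frame of stand between -0.08 and 0.08 m and height (world z) of stone_c above 0.014 m and angle between stone_c's own z axis and vertical between 0.22 and 0.41 rad and linear speed of each of stone_c, stone_a, stone_b below 0.02 m/s and x of stone_a in the frame of bay between -0.045 and 0.085 m and y of stone_a in the frame of bay between -0.075 and 0.075 m and height (world z) of each of stone_a, stone_b below 0.006 m and angle between each of stone_a, stone_b's own z axis and vertical below 0.12 rad and x of stone_b in the frame of bay between -0.045 and 0.085 m and y of stone_b in the frame of bay between -0.075 and 0.075 m))); the robot touches nothing.
It fails at once if a stone that nobody held slipped down the lower part of the slope ((x of stone_a in the frame of stand between -0.13 and -0.015 m and y of stone_a in the frame of stand between -0.11 and 0.11 m and angle between stone_a's own z axis and vertical above 0.15 rad and linear speed of stone_a above 0.2 m/s and contact force between the fingers and stone_a below 0.2 N) or (x of stone_b in the frame of stand between -0.13 and -0.015 m and y of stone_b in the frame of stand between -0.11 and 0.11 m and angle between stone_b's own z axis and vertical above 0.15 rad and linear speed of stone_b above 0.2 m/s and contact force between the fingers and stone_b below 0.2 N) or (x of stone_c in the frame of stand between -0.13 and -0.015 m and y of stone_c in the frame of stand between -0.11 and 0.11 m and angle between stone_c's own z axis and vertical above 0.15 rad and linear speed of stone_c above 0.2 m/s and contact force between the fingers and stone_c below 0.2 N)).
It fails at once if a bystander (tin, ramekin, pastry cutter or cup) was moved more than 40 mm (distance of any of spice_tin, ramekin, pastry_cutter, paper_cup from where it was at the start of the episode above 0.04 m).
It also fails if it takes over 72 s, if anything falls off the work surface, if the arm or the gripper's body presses on something with over 40 N, if the wrist force passes 120 N, or if a joint passes its speed limit or range.

## Working session

There is one attempt and no reset: what is moved stays moved. The work goes in short steps, Python scripts to look and compute and a shell command to move; the robot and the scene stay as the last step left them, time stands still between calls to the robot, and variables do not carry over. Pictures are saved under pics/ and viewed, and the job is handed in when it is done.

```bash
ls -la; mkdir -p pics
python3 - <<'E'
from cell import bot
import cv2
print(bot.observe())
for n in ["scene","side","wrist"]:
    d=bot.get_image(n); cv2.imwrite(f"pics/{n}0.png",d["image"][:,:,::-1])
    print(n,{k:v for k,v in d.items() if k!="image"})
E
```

```text
total 12
drwxr-xr-x  3 agent agent 4096 Dec  7 03:03 .
drwxr-xr-x 23 root  root  4096 Dec  7 03:03 ..
drwxr-xr-x  2 agent agent 4096 Dec  7 03:03 pics
{'clock': 0.0, 'q': array([-1.32977004e+00,  2.59316867e-01,  1.53609283e+00,  3.12078742e-06,
        1.34799472e+00, -2.02788596e-01]), 'joint_vel': array([-0.00097417,  0.00011939,  0.00105391, -0.00021975,  0.00173854,
        0.00046709]), 'tau': array([ 6.96181669e-04, -4.37313437e+01, -2.83999676e+01,  7.17674056e-02,
        4.13790985e-02, -1.30244762e-04]), 'tool_pos': array([ 0.23605659, -0.4961551 ,  0.21782787]), 'orientation': array([-6.29290561e-04,  8.45395197e-01, -5.34140563e-01, -6.51631151e-04]), 'contact_force': array([-0.58341511, -0.0081813 ,  0.00997388]), 'moment': array([-0.05853441,  0.04773151,  0.04616602]), 'gripper_width': 0.09332611255297882}
scene {'intrinsics': array([[547.58649849,   0.        , 318.11976047],
       [  0.        , 547.58649849, 238.50844583],
       [  0.        ,   0.        ,   1.        ]]), 'origin': array([ 0.98931462, -0.25293089,  0.92235307]), 'orientation': array([-0.2474883
[... 187 characters left out ...]
   0.        ,   1.        ]]), 'origin': array([0.39401185, 0.83447907, 0.90941177]), 'orientation': array([ 0.03280104, -0.08082796,  0.92908426, -0.35943479])}
wrist {'intrinsics': array([[371.64829954,   0.        , 318.90541977],
       [  0.        , 371.64829954, 244.30321756],
       [  0.        ,   0.        ,   1.        ]]), 'tool_from_camera': array([[ 9.99999692e-01, -6.84564730e-04, -3.84399688e-04,
         8.08986131e-04],
       [ 7.59803146e-04,  9.67137501e-01,  2.54252781e-01,
        -7.01152709e-02],
       [ 1.97714867e-04, -2.54252995e-01,  9.67137723e-01,
        -1.65451510e-01],
       [ 0.00000000e+00,  0.00000000e+00,  0.00000000e+00,
         1.00000000e+00]])}
```

View pics/scene0.png

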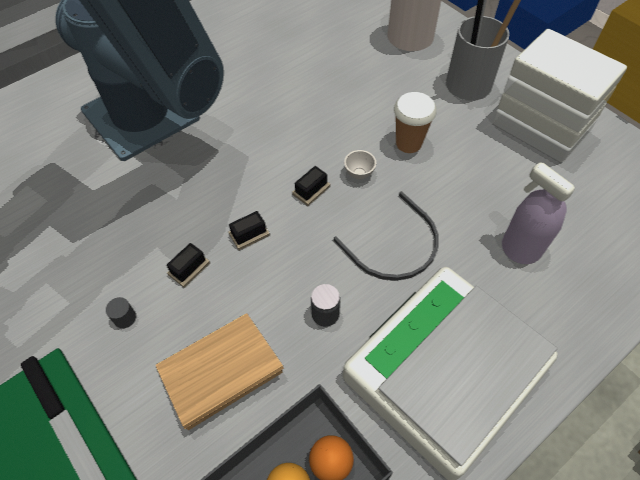

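View pics/side0.png

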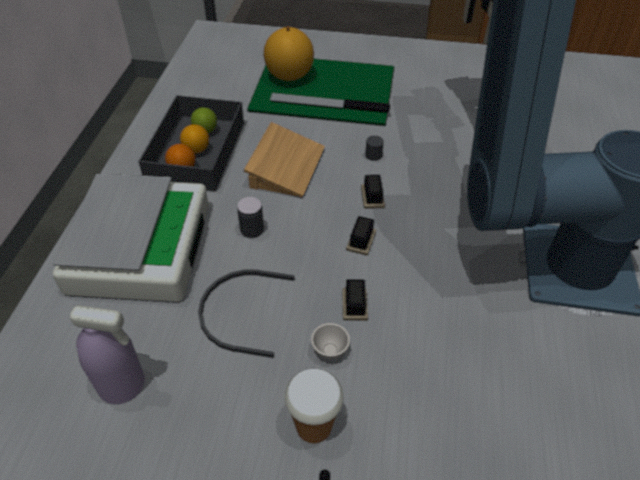

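View pics/wrist0.png

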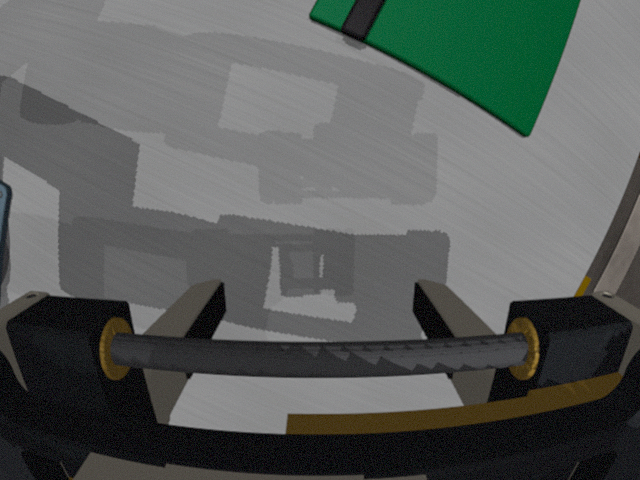

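The scene picture shows the stones at (311,184), (248,229) and (187,263). The ramekin is at (360,166), the cup at (413,120), the cutter at (120,312), the tin at (325,305), the stand at (220,370) and the bay around (395,240). Next I'll fit poses to the masks from both fixed cameras.

```bash
cat > h.py <<'E'
import numpy as np, cv2
from scipy.spatial.transform import Rotation as R
from scipy.optimize import minimize
def rot(q): return R.from_quat([q[1],q[2],q[3],q[0]]).as_matrix()
def proj(d,P):
    c=(np.asarray(P)-d["origin"])@rot(d["orientation"])
    K=d["intrinsics"]; return (c[:,:2]/c[:,2:])@K[:2,:2].T+K[:2,2]
def ray(d,uv,z):
    K=d["intrinsics"]; v=rot(d["orientation"])@np.array([(uv[0]-K[0,2])/K[0,0],(uv[1]-K[1,2])/K[1,1],1])
    o=d["origin"]; return o+v*(z-o[2])/v[2]
def box(x0,x1,y0,y1,z0,z1): return np.array([[x,y,z] for x in(x0,x1) for y in(y0,y1) for z in(z0,z1)])
STONE=[box(-.035,.035,-.023,.023,0,.010),box(-.032,.032,-.018,.018,.010,.042)]
def cyl(r,h):
    a=np.linspace(0,2*np.pi,32)
    return [np.array([[r*np.cos(t),r*np.sin(t),z] for t in a for z in(0,h)])]
s,c=np.sin(.314),np.cos(.314)
def place(part,p):
    M=R.from_euler('z',p[2]).as_matrix(); return part@M.T+np.array([p[0],p[1],p[3] if len(p)>3 else 0])
def sil(d,parts,p,S=4):
    im=np.zeros((480,640),np.uint8)
    for q in parts:
        uv=proj(d,place(q,p)); h=cv2.convexHull(np.round(uv*16).astype(np.int32).reshape(-1,1,2))
        cv2.fillConvexPoly(im,h,255,cv2.LINE_AA,4)
    return im/255.
def fit(views,parts,p0,steps):
    def cost(p):
        e=0
        for d,m in views:
            a=sil(d,parts,p); e+=1-np.minimum(a,m).sum()/np.maximum(a,m).sum()
        return e/len(views)
    best=None
    n=len(p0)
    for k in range(3):
        sim=np.vstack([p0]+[np.array(p0)+np.eye(n)[i]*steps[i]*(1 if k%2==0 else -1) for i in range(n)])
        r=minimize(cost,p0,method='Nelder-Mead',options=dict(initial_simplex=sim,xatol=1e-4,fatol=1e-4,maxiter=300))
        p0=r.x
    return r.x,r.fun
E
cat > look1.py <<'E'
import pickle
from cell import bot
D={}
for n in ["scene","side"]:
    d=bot.get_image(n); d["m"]={}
    for t in ["stone_a","bay","stand","spice_tin","ramekin","pastry_cutter","paper_cup"]:
        d["m"][t]=bot.masks_of(n,t)
        print(n,t,[(round(float(x["score"]),2),[int(v) for v in x["box"]]) for x in d["m"][t]])
    D[n]=d
pickle.dump(D,open("d0.pkl","wb")); print(bot.observe()["clock"])
E
python3 look1.py
```

```text
scene stone_a [(0.94, [166, 243, 45, 43]), (0.9, [293, 167, 33, 35]), (0.9, [230, 213, 38, 36])]
scene bay [(0.75, [334, 192, 104, 86])]
scene stand [(0.8, [157, 316, 126, 113])]
scene spice_tin [(0.88, [308, 284, 31, 45]), (0.41, [107, 296, 29, 30])]
scene ramekin [(0.76, [342, 150, 34, 28])]
scene pastry_cutter [(0.73, [107, 296, 28, 29])]
scene paper_cup [(0.98, [396, 95, 42, 57])]
side stone_a [(0.96, [363, 172, 22, 39]), (0.9, [346, 217, 28, 39]), (0.8, [342, 277, 25, 47])]
side bay [(0.74, [200, 267, 95, 87])]
side stand [(0.77, [243, 121, 77, 74]), (0.43, [203, 268, 93, 89])]
side spice_tin [(0.65, [238, 197, 23, 40])]
side ramekin [(0.6, [310, 321, 42, 37])]
side pastry_cutter [(0.83, [365, 135, 17, 25])]
side paper_cup [(0.63, [285, 368, 55, 73])]
0.95
```

```bash
cat > fit1.py <<'E'
from h import *
import pickle
D=pickle.load(open("d0.pkl","rb"))
def mk(n,t,i=0): return D[n]["m"][t][i]["pixels"].astype(float)
sc,sd=D["scene"],D["side"]
def cen(m): ys,xs=np.nonzero(m); return xs.mean(),ys.mean()
# stones match by ground estimate
used=[]
for i in range(3):
    a=ray(sc,cen(mk("scene","stone_a",i)),.02)
    j=min(range(3),key=lambda j:np.linalg.norm(ray(sd,cen(mk("side","stone_a",j)),.02)-a))
    b=ray(sd,cen(mk("side","stone_a",j)),.02)
    V=[(sc,mk("scene","stone_a",i)),(sd,mk("side","stone_a",j))]
    best=min((fit(V,STONE,[*((a+b)/2)[:2],y],[.008,.008,.15]) for y in (1.2,1.57,1.95)),key=lambda r:r[1])
    print("stone",i,j,np.round(best[0],4),round(best[1],3))
for t,r,h in(("spice_tin",.026,.075),("ramekin",.034,.04),("pastry_cutter",.021,.045),("paper_cup",.044,.116)):
    a=ray(sc,cen(mk("scene",t)),h/2)
    f=fit([(sc,mk("scene",t)),(sd,mk("side",t))],cyl(r,h),[a[0],a[1]] + [0],[.008,.008,.01]); print(t,np.round(f[0][:2],4),round(f[1],3))
top=np.array([[x,y,.034+np.tan(.314)*x] for x in(-.067,.067) for y in(-.09,.09)])
full=np.vstack([top,np.array([[x,y,0] for x in(-.067,.067) for y in(-.09,.09)])])
slab=np.vstack([top,top-[0,0,.01]])
a=ray(sc,cen(mk("scene","stand")),.03)
for nm,m in(("full",full),("slab",slab)):
  for V in ([(sc,mk("scene","stand")),(sd,mk("side","stand"))],[(sc,mk("scene","stand"))],[(sd,mk("side","stand"))]):
    f=min((fit(V,[m],[a[0],a[1],y],[.01,.01,.15]) for y in(-.2,.2)),key=lambda r:r[1]); print("stand",nm,np.round(f[0],4),round(f[1],3))
def bay():
    pts=[(-.07,-.088)]+[(.088*np.sin(t),-.088*np.cos(t)) for t in np.linspace(0,np.pi,25)]+[(-.07,.088)]
    P=[]
    for (x0,y0),(x1,y1) in zip(pts[:-1],pts[1:]):
        d=np.array([x1-x0,y1-y0]);d/=np.linalg.norm(d);n=np.array([-d[1],d[0]])*.003
        P.append(np.array([[x+s*n[0],y+s*n[1],z] for x,y in((x0,y0),(x1,y1)) for s in(-1,1) for z in(0,.012)]))
    return P
a=ray(sc,(395,240),0)
for V in ([(sc,mk("scene","bay")),(sd,mk("side","bay"))],[(sc,mk("scene","bay"))],[(sd,mk("side","bay"))]):
  V=[(d,cv2.GaussianBlur(m,(0,0),1.)) for d,m in V]
  f=min((fit(V,bay(),[a[0],a[1],y],[.015,.015,.2]) for y in(-.2,0,.2)),key=lambda r:r[1]); print("bay",np.round(f[0],4),round(f[1],3))
E
python3 fit1.py
```

```text
stone 0 0 [ 0.4253 -0.1321  1.7533] 0.093
stone 1 2 [0.4273 0.1684 1.6947] 0.135
stone 2 1 [0.435  0.0032 1.4644] 0.119
spice_tin [0.6661 0.0094] 0.139
ramekin [0.4586 0.2754] 0.325
pastry_cutter [ 0.4366 -0.2777] 0.192
paper_cup [0.4643 0.4137] 0.303
stand full [ 0.6324 -0.1981 -0.0928] 0.083
stand full [ 0.6278 -0.1968 -0.1166] 0.066
stand full [ 0.6344 -0.2026 -0.0592] 0.08
stand slab [ 0.6371 -0.1976 -0.1119] 0.085
stand slab [ 0.6403 -0.1983 -0.1149] 0.051
stand slab [ 0.6352 -0.1938 -0.135 ] 0.109
bay [ 0.6242  0.2142 -0.0193] 0.271
bay [ 0.6243  0.2143 -0.0207] 0.323
bay [ 0.6239  0.214  -0.0153] 0.215
```

```bash
cat > ov.py <<'E'
from h import *
import pickle
D=pickle.load(open("d0.pkl","rb"))
top=np.array([[x,y,.034+np.tan(.314)*x] for x,y in((-.067,-.09),(-.067,.09),(.067,.09),(.067,-.09))])
for n,(x,y,w,h) in (("scene",(100,130,360,310)),("side",(170,100,240,270))):
    d=D[n]; im=cv2.resize(d["image"][:,:,::-1],None,fx=4,fy=4,interpolation=cv2.INTER_CUBIC)
    def dr(P,col): cv2.polylines(im,[np.round(proj(d,P)*4+1.5).astype(np.int32)],True,col,1)
    for p in ([.4253,-.1321,1.7533],[.4273,.1684,1.6947],[.435,.0032,1.4644]):
        for b in STONE:
            for z in (b[:,2].min(),b[:,2].max()):
                q=b[b[:,2]==z][[0,1,3,2]]; dr(place(q,p),(0,0,255) if z else (0,255,0))
    dr(place(top,[.637,-.1976,-.112]),(255,0,0)); 
    ins=np.array([(-.07,-.085,.012)]+[(.085*np.sin(t),-.085*np.cos(t),.012) for t in np.linspace(0,np.pi,25)]+[(-.07,.085,.012)])
    dr(place(ins,[.624,.214,-.02]),(0,0,255))
    c=im[4*y:4*(y+h),4*x:4*(x+w)]; f=min(800/c.shape[1],600/c.shape[0]); cv2.imwrite(f"pics/ov_{n}.png",cv2.resize(c,None,fx=f,fy=f,interpolation=cv2.INTER_AREA))
E
python3 ov.py
```

```text
(no output)
```

View pics/ov_scene.png

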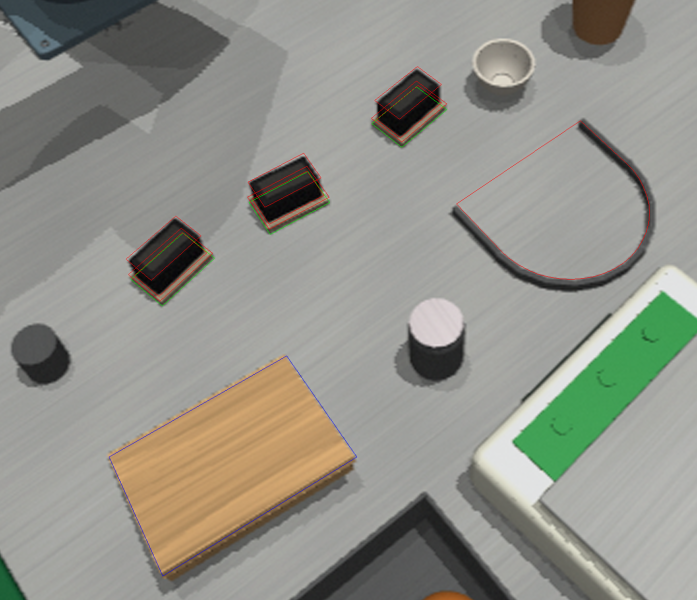

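View pics/ov_side.png

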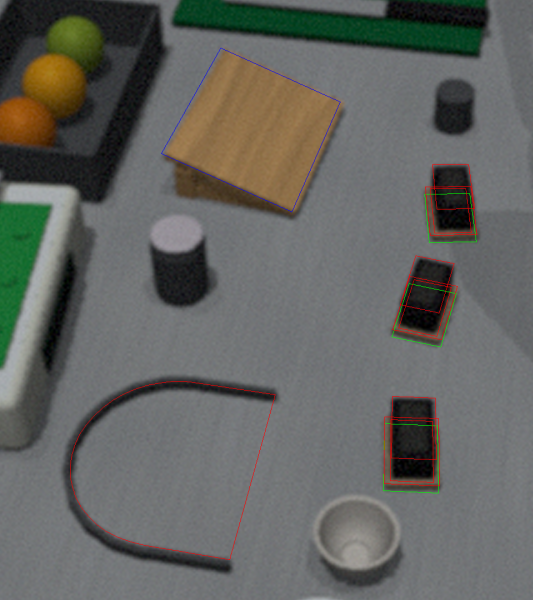

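Both overlays agree with the pictures to within a pixel or two. Now a small planner for turning targets into tool-frame shifts.

```bash
cat > plan.py <<'E'
import sys
from h import *
from cell import bot
# usage: plan.py x y z jawyaw [tilt]; prints shift & rotvec (tool axes) from measured pose
a=[float(v) for v in sys.argv[1:]]
s=bot.observe()
Rm=rot(s["orientation"]); p=s["tool_pos"]
yaw=a[3]; tilt=a[4] if len(a)>4 else 0
def tgt(y):
    # tool x = horizontal-heading dir, tool z down ; tilt leans tool z forward along heading x of yaw0
    B=np.array([[1,0,0],[0,-1,0],[0,0,-1.]]).T
    T=R.from_euler('y',-tilt).as_matrix()
    return R.from_euler('z',y).as_matrix()@T@B
best=None
for k in (-1,0,1):
    if tilt and k: continue
    G=tgt(yaw+k*np.pi); rv=R.from_matrix(Rm.T@G).as_rotvec()
    if best is None or np.linalg.norm(rv)<np.linalg.norm(best): best=rv
print("t",round(s["clock"],2),"q",np.round(s["q"],2),"F",np.round(s["contact_force"],2),"w",round(s["gripper_width"],4))
print("pos",np.round(p,4),"shift",np.round(Rm.T@(np.array(a[:3])-p),4),"rotvec",np.round(best,4))
E
python3 plan.py 0.4253 -0.1321 0.10 0.1825
```

```text
t 0.95 q [-1.33  0.26  1.53 -0.    1.35 -0.2 ] F [-0.25  0.18  0.65] w 0.0927
pos [ 0.2362 -0.4967  0.2187] shift [-0.2481 -0.3274  0.1187] rotvec [ 0.      0.     -1.3095]
```

```bash
python3 -m jog '[[[-0.248,-0.327,0.1,0,0,-1.31,0.093],[-0.248,-0.327,0.1,0,0,-1.31,0.093],[-0.248,-0.327,0.1,0,0,-1.31,0.093],[-0.248,-0.327,0.1,0,0,-1.31,0.093],[-0.248,-0.327,0.1,0,0,-1.31,0.093],[-0.248,-0.327,0.1,0,0,-1.31,0.093],[-0.248,-0.327,0.119,0,0,-1.31,0.093],[-0.248,-0.327,0.119,0,0,-1.31,0.093],[-0.248,-0.327,0.119,0,0,-1.31,0.093],[-0.248,-0.327,0.119,0,0,-1.31,0.093]]]'; python3 plan.py 0.4253 -0.1321 0.014 0.1825
```

```text
clock: 1.95
tool_pos: [0.4248, -0.1289, 0.0983]
orientation: [-0.001, 0.996, 0.095, -0.001]
contact_force: [0.3, -1.0, -0.1]
gripper_width: 0.0928
t 1.95 q [-0.55  0.2   1.94  0.    1.   -0.74] F [ 0.25 -0.97 -0.08] w 0.0928
pos [ 0.4248 -0.1289  0.0983] shift [0.     0.0034 0.0843] rotvec [-0.0026  0.0019  0.0068]
```

```bash
python3 -m jog '[[[0,0,0.04,0,0,0,0.093],[0,0,0.083,0,0,0,0.093],[0,0,0.083,0,0,0,0.093],[0,0,0.083,0,0,0,0.093]]]'
python3 - <<'E'
from cell import bot
import cv2
d=bot.get_image("wrist"); cv2.imwrite("pics/w1.png",d["image"][:,:,::-1])
E
python3 plan.py 0.4253 -0.1321 0.014 0.1825
```

```text
clock: 2.35
tool_pos: [0.4247, -0.133, 0.0171]
orientation: [-0.0, 0.996, 0.09, -0.001]
contact_force: [1.0, 0.6, 1.0]
gripper_width: 0.0929
t 2.4 q [-0.55  0.33  2.03 -0.    0.79 -0.74] F [ 0.19 -0.47  0.72] w 0.0932
pos [ 0.4257 -0.1336  0.0181] shift [-0.0002 -0.0015  0.0041] rotvec [ 0.0011 -0.001  -0.0011]
```

View pics/w1.png

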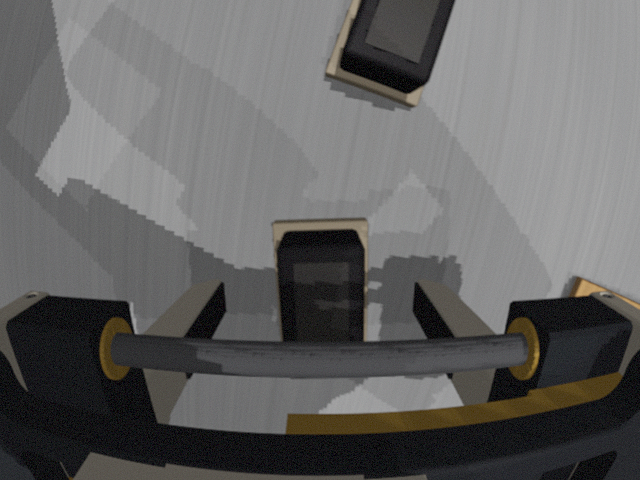

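The stone sits centred between the fingers in the wrist view (holder columns 280–365) and is well aligned, so I'll close on it.

```bash
python3 -m jog '[[[0,-0.001,0.002,0,0,0,0.03],[0,-0.001,0.002,0,0,0,0.03],[0,-0.001,0.002,0,0,0,0.03],[0,-0.001,0.002,0,0,0,0.03],[0,-0.001,0.002,0,0,0,0.03],[0,-0.001,0.002,0,0,0,0.03]]]'; python3 -m jog '[[[0,0,0.002,0,0,0,0.03],[0,0,0.002,0,0,0,0.03]]]'
```

```text
clock: 3.0
tool_pos: [0.4249, -0.1313, 0.0148]
orientation: [0.0, 0.996, 0.091, 0.0]
contact_force: [-0.4, 0.5, -0.7]
gripper_width: 0.0496
clock: 3.2
tool_pos: [0.4248, -0.1313, 0.0124]
orientation: [-0.0, 0.996, 0.091, -0.0]
contact_force: [1.0, 0.8, -2.4]
gripper_width: 0.0359
```

```bash
python3 -m jog '[[[0,0,0.002,0,0,0,0.03],[0,0,0.002,0,0,0,0.03],[0,0,0.002,0,0,0,0.03]]]'
```

```text
clock: 3.5
tool_pos: [0.4249, -0.1314, 0.0123]
orientation: [0.0, 0.996, 0.092, 0.0]
contact_force: [-5.4, 2.1, 22.0]
gripper_width: 0.0354
```

```bash
python3 -m jog '[[[0.006,0,-0.001,0,0,0,0.03],[0.012,0,-0.001,0,0,0,0.03],[0.018,0,-0.001,0,0,0,0.03],[0.024,0,-0.001,0,0,0,0.03]]]';python3 -m jog '[[[0.006,0,0,0,0,0,0.03],[0.012,0,0,0,0,0,0.03]]]'; python3 -m jog '[[[-0.006,0,0,0,0,0,0.03],[-0.012,0,0,0,0,0,0.03],[-0.018,0,0,0,0,0,0.03],[-0.024,0,0,0,0,0,0.03]]]'
```

```text
clock: 3.9
tool_pos: [0.444, -0.1267, 0.0124]
orientation: [-0.001, 0.996, 0.092, -0.004]
contact_force: [-19.8, -3.5, 26.4]
gripper_width: 0.0359
clock: 4.1
tool_pos: [0.4557, -0.1245, 0.0124]
orientation: [-0.001, 0.996, 0.092, -0.004]
contact_force: [-18.7, -2.5, 25.7]
gripper_width: 0.0361
clock: 4.5
tool_pos: [0.4382, -0.13, 0.0124]
orientation: [0.001, 0.996, 0.091, 0.002]
contact_force: [5.6, 1.1, 5.6]
gripper_width: 0.0357
```

Drag over load is 0.66 forward and 0.63 back, so this stone is the coarse one. It goes to the stand now. First I lift it and plan a hover 40 mm off the board along its normal.

```bash
python3 -m jog '[[[0,0,-0.05,0,0,0,0.03],[0,0,-0.1,0,0,0,0.03],[0,0,-0.1,0,0,0,0.03],[0,0,-0.1,0,0,0,0.03]]]'
cat > st.py <<'E'
import numpy as np,sys
psi=-.112;C=np.array([.636,-.1975]);u=float(sys.argv[1]);h=float(sys.argv[2])
e=np.array([np.cos(psi),np.sin(psi)])
P=np.r_[C+u*e,.034+u*np.tan(.314)]+h*np.r_[-np.sin(.314)*e,np.cos(.314)]
print(*np.round(P,4))
E
P=$(python3 st.py 0.007 0.0524); echo $P; python3 plan.py $P -0.112 0.314;  P=$(python3 st.py 0.007 0.0124); echo $P
```

```text
clock: 4.9
tool_pos: [0.4359, -0.1291, 0.1115]
orientation: [0.0, 0.996, 0.091, -0.0]
contact_force: [-0.2, 0.5, -3.2]
gripper_width: 0.0356
0.6269 -0.1965 0.0861
t 4.9 q [-0.53  0.2   1.91 -0.    1.04 -0.72] F [-0.17  0.55 -3.25] w 0.0356
pos [ 0.4359 -0.1291  0.1115] shift [0.1756 0.101  0.0253] rotvec [-0.0461  0.312   0.2926]
0.6392 -0.1979 0.0481
```

```bash
python3 -m jog '[[[0.035,0.02,0.0,-0.01,0.08,0.08,0.03],[0.07,0.04,0.0,-0.02,0.16,0.15,0.03],[0.105,0.06,0.0,-0.03,0.23,0.22,0.03],[0.14,0.08,0.01,-0.046,0.312,0.293,0.03],[0.176,0.101,0.025,-0.046,0.312,0.293,0.03],[0.176,0.101,0.025,-0.046,0.312,0.293,0.03],[0.176,0.101,0.025,-0.046,0.312,0.293,0.03],[0.176,0.101,0.025,-0.046,0.312,0.293,0.03]]]';python3 plan.py $(python3 st.py 0.007 0.0124) -0.112 0.314
python3 - <<'E'
from cell import bot
import cv2
d=bot.get_image("side"); cv2.imwrite("pics/s2.png",cv2.resize(d["image"][60:300,170:490,::-1],None,fx=2.4,fy=2.4))
E
```

```text
clock: 5.7
tool_pos: [0.6258, -0.1952, 0.0843]
orientation: [0.007, 0.986, -0.056, 0.154]
contact_force: [0.3, 0.5, -3.3]
gripper_width: 0.0358
t 5.7 q [-0.55  0.4   1.74  0.2   0.73 -0.56] F [ 0.26  0.49 -3.26] w 0.0358
pos [ 0.6258 -0.1952  0.0843] shift [0.0019 0.0013 0.0386] rotvec [-0.0023  0.0046 -0.0008]
```

View pics/s2.png

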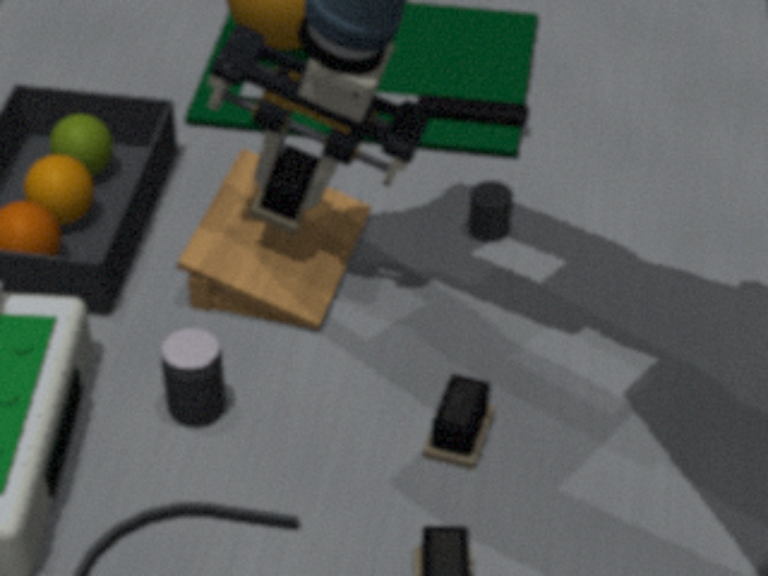

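The side view shows the stone tilted parallel to the board and hovering over its middle, at about (285,190) in the crop. Now I lower it along the tool axis, slowly near contact.

```bash
python3 -m jog '[[[0,0,0.015,0,0,0,0.03],[0.001,0,0.03,0,0,0,0.03],[0.001,0,0.036,0,0,0,0.03],[0.001,0,0.036,0,0,0,0.03],[0.001,0,0.036,0,0,0,0.03]]]';python3 plan.py $(python3 st.py 0.007 0.0124) -0.112 0.314
```

```text
clock: 6.25
tool_pos: [0.64, -0.1977, 0.0524]
orientation: [0.008, 0.986, -0.055, 0.156]
contact_force: [-0.1, 0.3, -3.7]
gripper_width: 0.036
t 6.25 q [-0.54  0.46  1.74  0.21  0.67 -0.57] F [-0.1   0.26 -3.71] w 0.036
pos [ 0.64   -0.1977  0.0524] shift [-0.002   0.0003  0.0038] rotvec [-0.0005  0.0003 -0.0004]
```

```bash
python3 -m jog '[[[0,0,0.002,0,0,0,0.03],[0,0,0.003,0,0,0,0.03],[0,0,0.003,0,0,0,0.03]]]';python3 -m jog '[[[0,0,0.001,0,0,0,0.03],[0,0,0.001,0,0,0,0.03]]]'
```

```text
clock: 6.55
tool_pos: [0.6411, -0.198, 0.0501]
orientation: [0.009, 0.986, -0.055, 0.156]
contact_force: [-0.3, -0.3, -3.8]
gripper_width: 0.036
clock: 6.75
tool_pos: [0.6414, -0.198, 0.0494]
orientation: [0.009, 0.986, -0.055, 0.157]
contact_force: [-2.3, 0.3, 0.2]
gripper_width: 0.0357
```

```bash
python3 -m jog '[[[0,0,0.0005,0,0,0,0.03],[0,0,0.0005,0,0,0,0.03]]]'
```

```text
clock: 6.95
tool_pos: [0.6414, -0.198, 0.0494]
orientation: [0.009, 0.986, -0.055, 0.156]
contact_force: [-5.0, 1.1, 4.8]
gripper_width: 0.0357
```

```bash
python3 -m jog '[[[0,0,0,0,0,0,0.045],[0,0,0,0,0,0,0.045],[0,0,0,0,0,0,0.06],[0,0,0,0,0,0,0.06],[0,0,0,0,0,0,0.06]]]';  python3 - <<'E'
from cell import bot
import cv2
d=bot.get_image("side"); cv2.imwrite("pics/s3.png",cv2.resize(d["image"][60:300,170:490,::-1],None,fx=2.4,fy=2.4))
d=bot.get_image("wrist"); cv2.imwrite("pics/w3.png",d["image"][:,:,::-1])
E
```

```text
clock: 7.45
tool_pos: [0.6416, -0.198, 0.0484]
orientation: [0.009, 0.986, -0.055, 0.156]
contact_force: [-0.4, 0.2, 0.1]
gripper_width: 0.0593
```

View pics/s3.png

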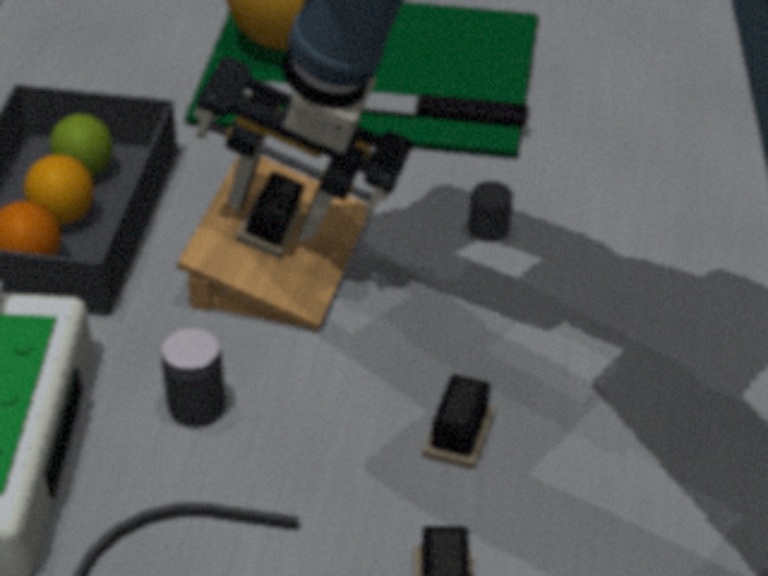

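View pics/w3.png

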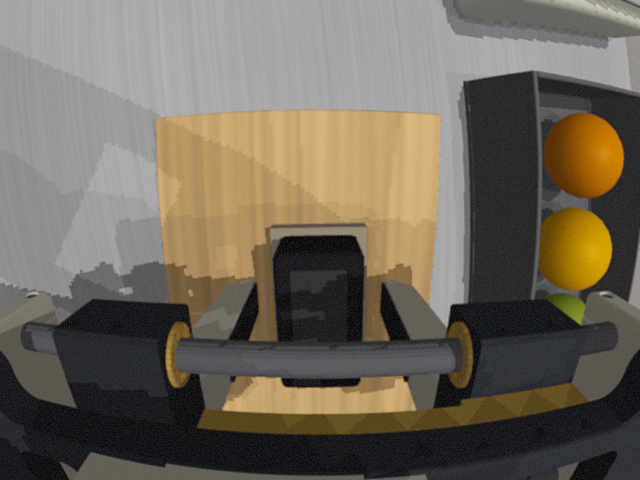

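The stone stays put in the middle of the board with the fingers open. I'll retract and go to the next stone.

```bash
python3 -m jog '[[[0,0,-0.03,0,0,0,0.06],[0,0,-0.07,0,0,0,0.07],[0,0,-0.09,0,0,0,0.093],[0,0,-0.09,0,0,0,0.093]]]'; python3 plan.py 0.435 0.0032 0.10 -0.1064
```

```text
clock: 7.95
tool_pos: [0.6152, -0.1959, 0.1379]
orientation: [0.01, 0.986, -0.055, 0.159]
contact_force: [0.1, -0.5, 0.1]
gripper_width: 0.0793
t 7.95 q [-0.56  0.32  1.72  0.18  0.83 -0.55] F [ 0.05 -0.48  0.06] w 0.0793
pos [ 0.6152 -0.1959  0.1379] shift [-0.203  -0.1777 -0.0278] rotvec [ 0.0033 -0.3201 -0.0058]
```

```bash
python3 -m jog '[[[-0.03,-0.03,-0.02,0,-0.1,0,0.093],[-0.06,-0.06,-0.03,0,-0.2,0,0.093],[-0.1,-0.09,-0.03,0,-0.32,-0.006,0.093],[-0.14,-0.12,-0.028,0.003,-0.32,-0.006,0.093],[-0.17,-0.15,-0.028,0.003,-0.32,-0.006,0.093],[-0.203,-0.178,-0.028,0.003,-0.32,-0.006,0.093],[-0.203,-0.178,-0.028,0.003,-0.32,-0.006,0.093],[-0.203,-0.178,-0.028,0.003,-0.32,-0.006,0.093],[-0.203,-0.178,-0.028,0.003,-0.32,-0.006,0.093]]]'; python3 plan.py 0.435 0.0032 0.0145 -0.1064
```

```text
clock: 8.85
tool_pos: [0.4346, 0.004, 0.098]
orientation: [-0.001, 0.999, -0.053, -0.002]
contact_force: [0.5, -0.6, 0.7]
gripper_width: 0.0929
t 8.85 q [-0.25  0.18  1.96  0.    1.   -0.14] F [ 0.52 -0.62  0.74] w 0.0929
pos [0.4346 0.004  0.098 ] shift [0.0008 0.0009 0.0835] rotvec [-0.0021  0.0045  0.0003]
```

```bash
python3 -m jog '[[[0,0,0.04,0,0,0,0.093],[0,0,0.084,0,0,0,0.093],[0,0,0.084,0,0,0,0.093],[0,0,0.084,0,0,0,0.03],[0,0,0.084,0,0,0,0.03],[0,0,0.084,0,0,0,0.03],[0,0,0.084,0,0,0,0.03],[0,0,0.084,0,0,0,0.03],[0,0,0.084,0,0,0,0.03],[0,0,0.084,0,0,0,0.03]]]';python3 -m jog '[[[0,0,0,0,0,0,0.03],[0,0,0.001,0,0,0,0.03],[0,0,0.001,0,0,0,0.03]]]'
```

```text
clock: 9.85
tool_pos: [0.433, 0.0049, 0.0143]
orientation: [-0.001, 0.999, -0.053, -0.003]
contact_force: [2.2, 0.4, -0.7]
gripper_width: 0.0416
clock: 10.15
tool_pos: [0.4333, 0.0049, 0.0142]
orientation: [-0.001, 0.999, -0.053, -0.002]
contact_force: [-4.3, 0.9, 16.7]
gripper_width: 0.0356
```

```bash
python3 -m jog '[[[0.006,0,0,0,0,0,0.03],[0.012,0,0,0,0,0,0.03],[0.018,0,0,0,0,0,0.03],[0.024,0,0,0,0,0,0.03]]]';python3 -m jog '[[[0.006,0,0,0,0,0,0.03],[0.012,0,0,0,0,0,0.03]]]'; python3 -m jog '[[[-0.006,0,0,0,0,0,0.03],[-0.012,0,0,0,0,0,0.03],[-0.018,0,0,0,0,0,0.03],[-0.024,0,0,0,0,0,0.03]]]'
```

```text
clock: 10.55
tool_pos: [0.457, 0.0023, 0.0142]
orientation: [-0.001, 0.999, -0.053, -0.003]
contact_force: [-4.5, 0.4, 18.1]
gripper_width: 0.0362
clock: 10.75
tool_pos: [0.469, 0.0011, 0.0142]
orientation: [-0.001, 0.999, -0.053, -0.003]
contact_force: [-5.6, 0.7, 17.8]
gripper_width: 0.0359
clock: 11.15
tool_pos: [0.4473, 0.003, 0.0142]
orientation: [-0.001, 0.999, -0.053, -0.0]
contact_force: [2.9, 0.5, 8.9]
gripper_width: 0.0363
```

Ratio is about 0.23, far below the first stone's 0.65, so this one is fine. It goes to the bay's right half; the third stone will be a cross-check.

```bash
python3 -m jog '[[[0,0,-0.04,0,0,0,0.03],[0,0,-0.07,0,0,0,0.03],[0,0,-0.07,0,0,0,0.03]]]'; python3 plan.py 0.616 0.174 0.06 -0.02
```

```text
clock: 11.45
tool_pos: [0.4477, 0.0029, 0.0859]
orientation: [-0.001, 0.999, -0.053, 0.0]
contact_force: [0.3, -0.0, -3.3]
gripper_width: 0.0359
t 11.45 q [-0.25  0.22  1.95  0.    0.97 -0.14] F [ 0.28 -0.01 -3.26] w 0.0359
pos [0.4477 0.0029 0.0859] shift [ 0.1493 -0.1879  0.0263] rotvec [-0.0015 -0.0008 -0.0859]
```

```bash
python3 -m jog '[[[0.025,-0.031,0,0,0,-0.02,0.03],[0.05,-0.062,0,0,0,-0.04,0.03],[0.075,-0.094,0,0,0,-0.06,0.03],[0.1,-0.125,0,0,0,-0.086,0.03],[0.125,-0.156,0,0,0,-0.086,0.03],[0.149,-0.188,0.026,0,0,-0.086,0.03],[0.149,-0.188,0.026,0,0,-0.086,0.03],[0.149,-0.188,0.026,0,0,-0.086,0.03],[0.149,-0.188,0.026,0,0,-0.086,0.03]]]'; python3 plan.py 0.616 0.174 0.0145 -0.02;  python3 - <<'E'
from cell import bot
import cv2
d=bot.get_image("scene"); cv2.imwrite("pics/s4.png",cv2.resize(d["image"][100:340,260:580,::-1],None,fx=2.4,fy=2.4))
E
```

```text
clock: 12.35
tool_pos: [0.6119, 0.1741, 0.0554]
orientation: [-0.001, 1.0, -0.01, -0.004]
contact_force: [1.1, -0.3, -2.6]
gripper_width: 0.0361
t 12.35 q [0.1  0.56 1.51 0.   1.09 0.12] F [ 1.06 -0.33 -2.62] w 0.0361
pos [0.6119 0.1741 0.0554] shift [0.0044 0.0001 0.0409] rotvec [-0.0023  0.008  -0.0001]
```

View pics/s4.png

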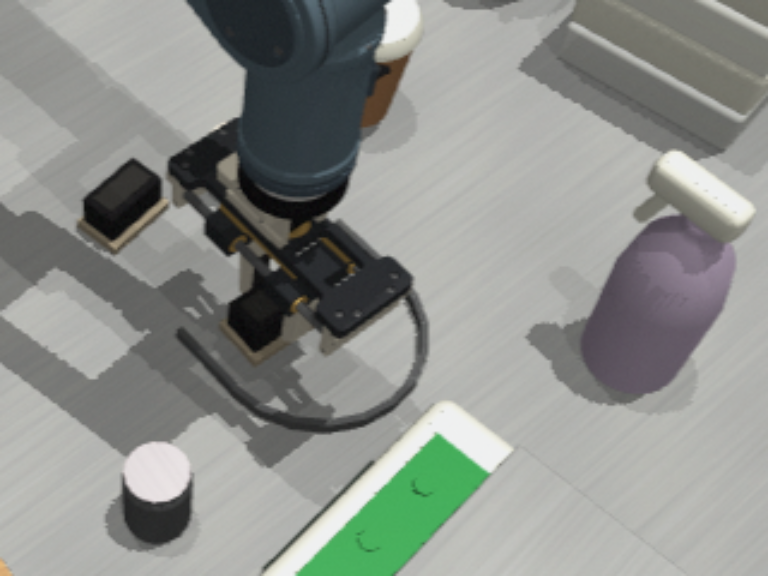

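The stone hangs over the right half of the bay, at about (255,325) in the crop. Lowering.

```bash
python3 -m jog '[[[0,0,0.02,0,0,0,0.03],[0,0,0.038,0,0,0,0.03],[0,0,0.041,0,0,0,0.03],[0,0,0.043,0,0,0,0.03],[0,0,0.043,0,0,0,0.03]]]'
```

```text
clock: 12.9
tool_pos: [0.6135, 0.1744, 0.0148]
orientation: [-0.002, 1.0, -0.01, -0.002]
contact_force: [0.2, -0.0, -3.8]
gripper_width: 0.0359
```

```bash
python3 -m jog '[[[0,0,0.001,0,0,0,0.03],[0,0,0.001,0,0,0,0.03]]]'
```

```text
clock: 13.1
tool_pos: [0.6139, 0.1747, 0.0142]
orientation: [-0.002, 1.0, -0.01, -0.001]
contact_force: [-1.3, -0.7, 4.0]
gripper_width: 0.0361
```

```bash
python3 -m jog '[[[0,0,0,0,0,0,0.05],[0,0,0,0,0,0,0.06],[0,0,0,0,0,0,0.06],[0,0,0,0,0,0,0.06],[0,0,-0.02,0,0,0,0.06],[0,0,-0.06,0,0,0,0.06],[0,0,-0.1,0,0,0,0.093],[0,0,-0.1,0,0,0,0.093]]]'; python3 plan.py 0.4273 0.1684 0.10 0.124
```

```text
clock: 13.9
tool_pos: [0.6174, 0.1751, 0.1189]
orientation: [-0.002, 1.0, -0.01, 0.003]
contact_force: [0.8, -0.3, 0.7]
gripper_width: 0.0718
t 13.9 q [0.1  0.49 1.44 0.   1.2  0.12] F [ 0.83 -0.33  0.73] w 0.0718
pos [0.6174 0.1751 0.1189] shift [-0.1901  0.0105  0.0178] rotvec [-0.004  -0.006  -0.1438]
```

```bash
python3 -m jog '[[[-0.04,0.002,0,0,0,-0.05,0.093],[-0.08,0.004,0,0,0,-0.1,0.093],[-0.12,0.006,0,0,0,-0.144,0.093],[-0.16,0.01,0,0,0,-0.144,0.093],[-0.19,0.01,0.018,0,0,-0.144,0.093],[-0.19,0.01,0.018,0,0,-0.144,0.093],[-0.19,0.01,0.018,0,0,-0.144,0.093],[-0.19,0.01,0.018,0,0,-0.144,0.093]]]'; python3 plan.py 0.4273 0.1684 0.0145 0.124
```

```text
clock: 14.7
tool_pos: [0.4248, 0.1685, 0.0959]
orientation: [-0.002, 0.998, 0.062, -0.002]
contact_force: [0.2, -0.6, -0.4]
gripper_width: 0.0926
t 14.7 q [0.13 0.22 1.92 0.   1.   0.  ] F [ 0.2  -0.62 -0.41] w 0.0926
pos [0.4248 0.1685 0.0959] shift [0.0027 0.0007 0.0814] rotvec [-0.0037  0.0031 -0.0001]
```

```bash
python3 -m jog '[[[0.001,0,0.04,0,0,0,0.093],[0.001,0,0.082,0,0,0,0.093],[0.001,0,0.083,0,0,0,0.093],[0.001,0,0.083,0,0,0,0.03],[0.001,0,0.083,0,0,0,0.03],[0.001,0,0.083,0,0,0,0.03],[0.001,0,0.083,0,0,0,0.03],[0.001,0,0.083,0,0,0,0.03],[0.001,0,0.083,0,0,0,0.03],[0.001,0,0.083,0,0,0,0.03]]]';python3 -m jog '[[[0,0,0,0,0,0,0.03],[0,0,0.001,0,0,0,0.03],[0,0,0.001,0,0,0,0.03]]]'
```

```text
clock: 15.7
tool_pos: [0.4241, 0.1688, 0.0129]
orientation: [-0.002, 0.998, 0.062, -0.002]
contact_force: [0.5, -0.1, 0.4]
gripper_width: 0.0415
clock: 16.0
tool_pos: [0.4243, 0.1688, 0.0128]
orientation: [-0.002, 0.998, 0.062, -0.002]
contact_force: [-2.5, -1.2, 15.0]
gripper_width: 0.0359
```

```bash
python3 -m jog '[[[0.006,0,0,0,0,0,0.03],[0.012,0,0,0,0,0,0.03],[0.018,0,0,0,0,0,0.03],[0.024,0,0,0,0,0,0.03]]]';python3 -m jog '[[[0.006,0,0,0,0,0,0.03],[0.012,0,0,0,0,0,0.03]]]'; python3 -m jog '[[[-0.006,0,0,0,0,0,0.03],[-0.012,0,0,0,0,0,0.03],[-0.018,0,0,0,0,0,0.03],[-0.024,0,0,0,0,0,0.03]]]'
```

```text
clock: 16.4
tool_pos: [0.4476, 0.1719, 0.0128]
orientation: [-0.002, 0.998, 0.062, -0.002]
contact_force: [-4.7, -0.7, 17.7]
gripper_width: 0.0356
clock: 16.6
tool_pos: [0.4596, 0.1733, 0.0129]
orientation: [-0.002, 0.998, 0.062, -0.002]
contact_force: [-5.0, -0.9, 16.6]
gripper_width: 0.0358
clock: 17.0
tool_pos: [0.4382, 0.1705, 0.0129]
orientation: [-0.002, 0.998, 0.062, 0.0]
contact_force: [3.1, 0.5, 7.8]
gripper_width: 0.036
```

This stone drags the same as the second (about 0.24), so the result is consistent: one coarse, two fine. It goes to the bay's left half.

```bash
python3 -m jog '[[[0,0,-0.04,0,0,0,0.03],[0,0,-0.08,0,0,0,0.03],[0,0,-0.08,0,0,0,0.03]]]'; python3 plan.py 0.6168 0.254 0.06 -0.02
```

```text
clock: 17.3
tool_pos: [0.4391, 0.1705, 0.0955]
orientation: [-0.002, 0.998, 0.062, 0.001]
contact_force: [1.4, 0.5, -2.7]
gripper_width: 0.0361
t 17.3 q [0.13 0.24 1.89 0.   1.   0.  ] F [ 1.38  0.47 -2.67] w 0.0361
pos [0.4391 0.1705 0.0955] shift [ 0.1865 -0.0607  0.0363] rotvec [-0.0041 -0.0028  0.1442]
```

```bash
python3 -m jog '[[[0.03,-0.01,0,0,0,0.03,0.03],[0.06,-0.02,0,0,0,0.06,0.03],[0.09,-0.03,0,0,0,0.09,0.03],[0.12,-0.04,0,0,0,0.12,0.03],[0.15,-0.05,0.01,0,0,0.144,0.03],[0.187,-0.061,0.033,0,0,0.144,0.03],[0.187,-0.061,0.033,0,0,0.144,0.03],[0.187,-0.061,0.033,0,0,0.144,0.03],[0.187,-0.061,0.033,0,0,0.144,0.03]]]'; python3 plan.py 0.6168 0.254 0.013 -0.02;  python3 - <<'E'
from cell import bot
import cv2
d=bot.get_image("side"); cv2.imwrite("pics/s5.png",cv2.resize(d["image"][170:410,150:470,::-1],None,fx=2.4,fy=2.4))
E
```

```text
clock: 18.2
tool_pos: [0.6124, 0.2534, 0.0568]
orientation: [-0.001, 1.0, -0.01, -0.004]
contact_force: [0.1, -0.4, -4.4]
gripper_width: 0.0355
t 18.2 q [0.22 0.59 1.43 0.   1.12 0.24] F [ 0.15 -0.41 -4.37] w 0.0355
pos [0.6124 0.2534 0.0568] shift [ 0.0047 -0.0006  0.0438] rotvec [-0.0023  0.008   0.0001]
```

View pics/s5.png

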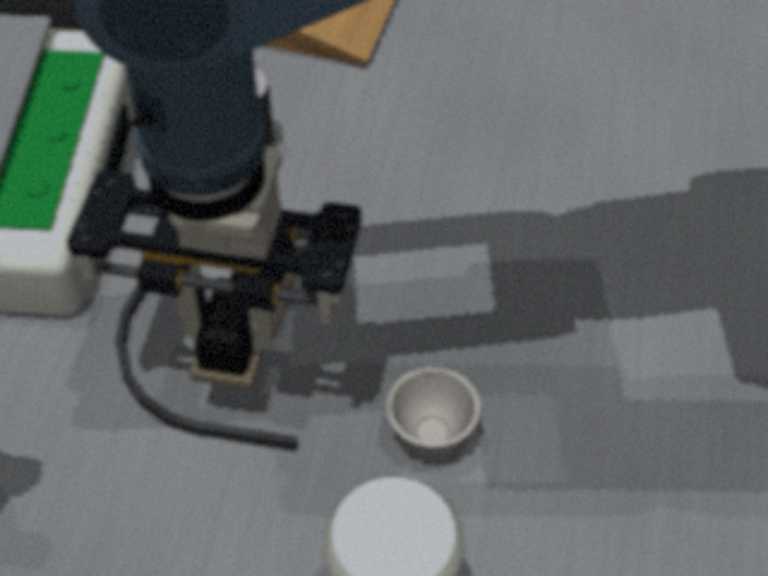

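The stone hangs inside the fence at about (222,345), but the first stone in the bay is hidden behind it. I'll check with the wrist camera before lowering.

Run:
```python
from cell import bot
import cv2
d=bot.get_image("wrist"); cv2.imwrite("pics/w5.png",d["image"][:,:,::-1])
d=bot.get_image("scene"); cv2.imwrite("pics/s6.png",cv2.resize(d["image"][100:340,260:580,::-1],None,fx=2.4,fy=2.4))
```

```text
(no output)
```

View pics/w5.png

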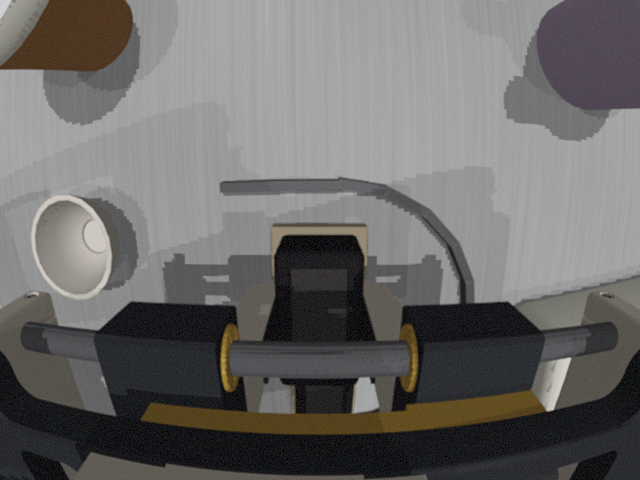

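View pics/s6.png

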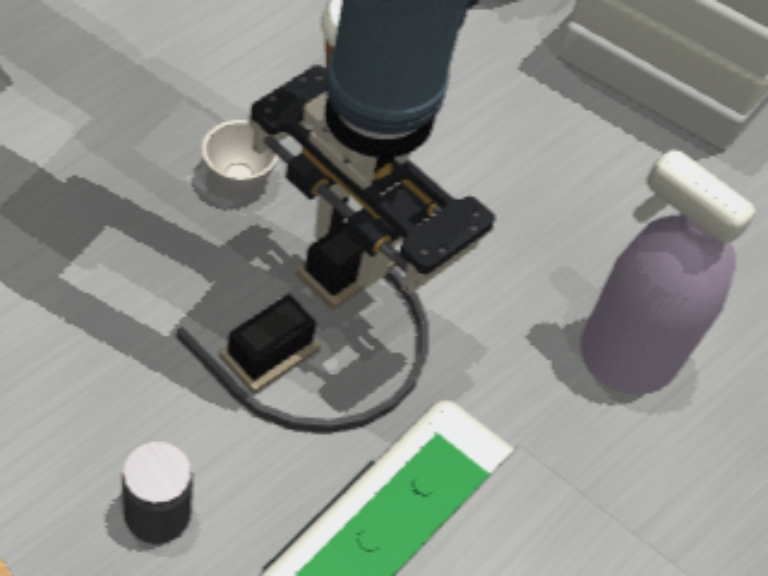

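The first fine stone lies flat at about (270,340), inside the bars, and the held one is clear of it. Lowering.

```bash
python3 -m jog '[[[0,0,0.02,0,0,0,0.03],[0,0,0.038,0,0,0,0.03],[0,0,0.042,0,0,0,0.03],[0,0,0.045,0,0,0,0.03],[0,0,0.045,0,0,0,0.03]]]'
```

```text
clock: 18.85
tool_pos: [0.614, 0.2539, 0.0137]
orientation: [-0.002, 1.0, -0.01, -0.002]
contact_force: [0.3, 0.2, -3.5]
gripper_width: 0.0357
```

```bash
python3 -m jog '[[[0,0,0.0005,0,0,0,0.03],[0,0,0.0005,0,0,0,0.03]]]'
```

```text
clock: 19.05
tool_pos: [0.6142, 0.254, 0.0132]
orientation: [-0.002, 1.0, -0.01, -0.002]
contact_force: [0.4, 0.6, -3.7]
gripper_width: 0.0353
```

```bash
python3 -m jog '[[[0,0,0.001,0,0,0,0.03],[0,0,0.001,0,0,0,0.03]]]'
```

```text
clock: 19.25
tool_pos: [0.6145, 0.2541, 0.0129]
orientation: [-0.002, 1.0, -0.01, -0.002]
contact_force: [-2.2, -0.1, 4.3]
gripper_width: 0.036
```

Contact, so I'll release, lift, and move back out of view.

```bash
python3 -m jog '[[[0,0,0,0,0,0,0.05],[0,0,0,0,0,0,0.06],[0,0,0,0,0,0,0.06],[0,0,0,0,0,0,0.06],[0,0,-0.02,0,0,0,0.06],[0,0,-0.06,0,0,0,0.06],[0,0,-0.11,0,0,0,0.08],[0,0,-0.16,0,0,0,0.08],[0,0,-0.16,0,0,0,0.08]]]'; python3 -m jog '[[[-0.05,0,0,0,0,0,0.08],[-0.1,0,0,0,0,0,0.08],[-0.15,0,0,0,0,0,0.08],[-0.2,0,0,0,0,0,0.08],[-0.25,0,0,0,0,0,0.08],[-0.25,0,0,0,0,0,0.08],[-0.25,0,0,0,0,0,0.08]]]'
sed -i 's/"d0.pkl","wb"/"d1.pkl","wb"/' look1.py; python3 look1.py
python3 - <<'E'
import pickle,cv2
D=pickle.load(open("d1.pkl","rb"))
cv2.imwrite("pics/f_scene.png",D["scene"]["image"][:,:,::-1]); cv2.imwrite("pics/f_side.png",D["side"]["image"][:,:,::-1])
E
```

```text
clock: 20.15
tool_pos: [0.6189, 0.2546, 0.1803]
orientation: [-0.003, 1.0, -0.01, 0.005]
contact_force: [0.8, -0.3, 0.1]
gripper_width: 0.0778
clock: 20.85
tool_pos: [0.3639, 0.2586, 0.1729]
orientation: [-0.002, 1.0, -0.009, -0.002]
contact_force: [1.4, -0.2, 0.3]
gripper_width: 0.0801
scene stone_a [(0.93, [353, 221, 38, 40]), (0.79, [189, 340, 56, 48]), (0.55, [382, 203, 35, 39])]
scene bay [(0.83, [333, 188, 106, 91])]
scene stand [(0.86, [160, 317, 123, 113])]
scene spice_tin [(0.71, [308, 286, 31, 41])]
scene ramekin [(0.96, [341, 148, 34, 30])]
scene pastry_cutter [(0.72, [108, 296, 29, 32]), (0.67, [334, 191, 107, 87])]
scene paper_cup [(0.89, [392, 91, 44, 63])]
side stone_a [(0.82, [270, 131, 26, 38]), (0.72, [244, 267, 27, 45]), (0.59, [231, 297, 32, 49])]
side bay [(0.67, [199, 269, 98, 87])]
side stand [(0.96, [242, 119, 79, 76])]
side spice_tin []
side ramekin [(0.93, [315, 322, 36, 34]), (0.45, [244, 267, 29, 43])]
side pastry_cutter [(0.97, [366, 136, 16, 26]), (0.17, [271, 133, 24, 38])]
side paper_cup [(0.64, [283, 368, 57, 75])]
21.65
```

View pics/f_scene.png

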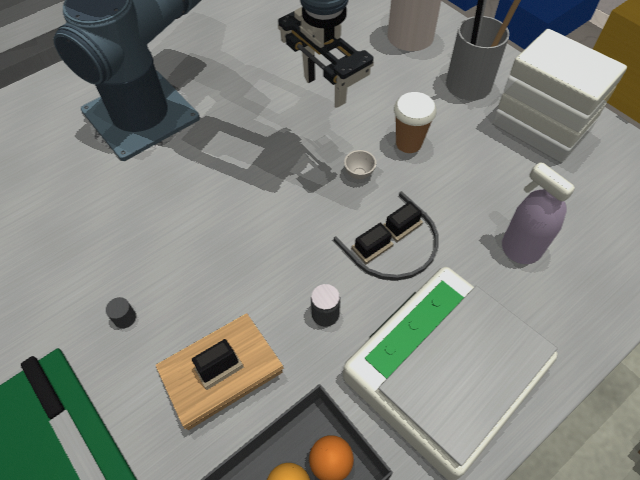

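View pics/f_side.png

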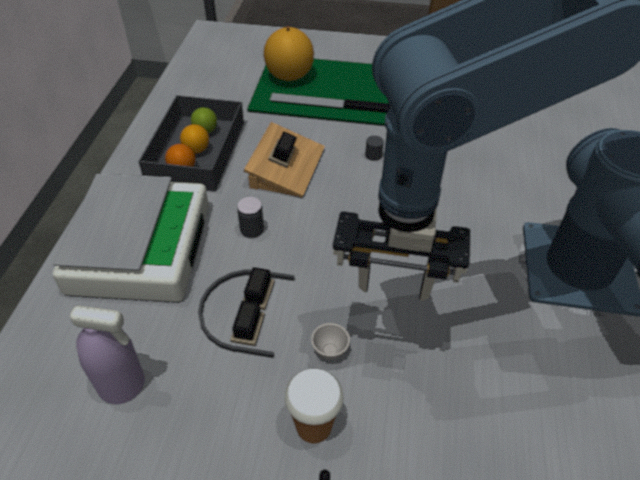

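The scene picture shows the coarse stone mid-board at (217,362), and the two fine ones side by side inside the fence at (373,241) and (404,221). The bystanders haven't moved. I'll finish with a numeric check.

Run:
```python
from h import *
import pickle
D=pickle.load(open("d1.pkl","rb")); sc,sd=D["scene"],D["side"]
mk=lambda n,i:D[n]["m"]["stone_a"][i]["pixels"].astype(float)
for i,j,g in((0,1,(.614,.175)),(2,2,(.614,.254))):
    V=[(sc,mk("scene",i)),(sd,mk("side",j))]
    for st,p0 in(("flat",[*g,1.55]),("z free",[*g,1.55,0])):
        f=fit(V,STONE,p0,[.008,.008,.1,.004][:len(p0)]); p=f[0]
        b=R.from_euler('z',.02).as_matrix()[:2,:2]@(p[:2]-[.624,.214]); print(st,np.round(p,4),"in bay",np.round(b,3),round(f[1],3))
T=R.from_euler('y',-.314).as_matrix(); S=[b@T.T for b in STONE]
f=fit([(sc,mk("scene",1)),(sd,mk("side",0))],S,[.643,-.198,-.112,.036],[.008,.008,.05,.004])
p=f[0]; print("stand stone",np.round(p,4),"rel",np.round(R.from_euler('z',.112).as_matrix()[:2,:2]@(p[:2]-[.636,-.1975]),3),round(f[1],3))
```

```text
flat [0.6136 0.1719 1.6059] in bay [-0.01  -0.042] 0.171
z free [ 0.6132  0.1728  1.6085 -0.0019] in bay [-0.01  -0.041] 0.169
flat [0.6146 0.2527 1.6494] in bay [-0.01   0.039] 0.169
z free [ 0.6141  0.2524  1.6433 -0.0036] in bay [-0.011  0.038] 0.162
stand stone [ 0.6346 -0.1926 -0.0142  0.0329] rel [-0.002  0.005] 0.43
```

The stand fit used the wrong long axis: the stone's own x lies across the slope. I'll refit, then hand in.

Run:
```python
from h import *
import pickle
D=pickle.load(open("d1.pkl","rb")); sc,sd=D["scene"],D["side"]
mk=lambda n,i:D[n]["m"]["stone_a"][i]["pixels"].astype(float)
T=R.from_euler('y',-.314).as_matrix()@R.from_euler('z',np.pi/2).as_matrix(); S=[b@T.T for b in STONE]
f=fit([(sc,mk("scene",1)),(sd,mk("side",0))],S,[.643,-.198,-.112,.036],[.008,.008,.05,.004])
p=f[0]; print("stand stone",np.round(p,4),"rel",np.round(R.from_euler('z',.112).as_matrix()[:2,:2]@(p[:2]-[.636,-.1975]),3),round(f[1],3))
from cell import bot
print(bot.observe()["clock"]); bot.close_job()
```

```text
stand stone [ 0.6444 -0.1993 -0.0584  0.036 ] rel [ 0.009 -0.001] 0.091
21.65
the job is handed in; nothing more can be done
```

The coarse stone is on the sloping stand, the two fine ones are in the bay, and I handed the job in at 21.65 s. No verdict came back.

**Which is coarse:** I gripped each stone, pressed it down and slid it along the counter.

| Stone | Drag / downward force | Result |
|---|---|---|
| Right-hand | about 0.65 | coarse |
| Middle | about 0.23 | fine |
| Left-hand | about 0.24 | fine |

The fine readings are higher than the stated 0.12, and I didn't find out why. The gap to the coarse one is still clear.

**Final positions:**
- **Coarse stone:** a camera fit puts it flat on the board, about 9 mm up the slope from the middle and within 1 mm sideways. It was at rest after release. My first fit of it was poor because I had its long axis the wrong way round; the corrected one fits well.
- **Fine stones:** they lie flat in the bay at about (-10, -41) mm and (-10, +39) mm from its origin. The height fit came out 2 to 4 mm below the counter, which I put down to measurement error.
- **Other things on the counter:** by eye they stand where they were. The detector missed the spice tin in the last side picture, but it is visible there and was found in the scene picture.
- **Robot:** the gripper ended open and clear of everything.

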